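# Open the engraving vise and hold a seal blank ready above its jaws

## Robot

A 6-joint arm with a two-finger parallel gripper is mounted at the origin on the work surface. World frame = base frame: x ahead of the robot, y to its left, z up, the work surface at z = 0. Lengths are in m, angles in rad, forces in N, time in s.
With the tool pointing down it reaches from about 0.35 to 0.775 m from the base axis. Payload 5.5 kg.
Tool frame: the origin (TCP) lies where the fingers leave the gripper's body, on its centre line; the fingertips stand env.tip_reach ahead of it and the grasp point (between the pads) lies 54 mm ahead of it (env.tip_reach is the distance from the TCP to the fingertips, in m); z points along the fingers, y is the line along which they close (so a half turn about z gives the same grasp; the last joint's range is limited). The gripper opens to 85 mm and grips with 20 to 120 N. Pads are 22 mm wide; open, the fingers measure 114 mm over their backs; the gripper's body (76 mm by 85 mm) begins 54 mm behind the grasp point. The pads swing forward as they close: fully open they stand 13 mm farther back than shut.
Start: joints at [1.128, 0.313, 0.046, 1.304, 0, 1.431], TCP at [0.171, 0.549, 0.304] pointing down, gripper open.
Joint ranges: [-2.76, 2.76], [-0.86, 1.69], [-1.03, 1.26], [-2.2, 2.34], [-1.47, 1.5], [-3.14, 3.14]. Speed limits (rad/s): [2.57, 2.57, 3.14, 3.14, 3.14, 3.14].

## Interface

Orientations are given as a unit quaternion [w, x, y, z].
In Python, from workcell import status, optics, hand_in, env gives the robot as it stands.
- The arm moves only by the shell command python3 -m handwheel 'ROWS' [FORCE]. ROWS is a JSON object whose one key "deltas" holds a list of rows, each a list of 5 numbers: the opening, from -1 (shut) to 1 (fully open), then the shift along the tool's x, y, z in units of 40 mm (1.0 is 40 mm), then the turn about the tool's z in units of 10 degrees (1.0 is 10 degrees). In form: {"deltas": [[jaw, x, y, z, roll], ...]}. A call has 1 to 20 rows; each row shifts and turns the commanded pose from where the row before left it, along the tool's axes as they then stand; what a row does not reach is not made up. A row lasts 1/8 s, in which the tool goes at most 62.5 mm and 10.7 degrees, less where a joint would pass 70% of its speed; a pose out of reach is approached as far as the arm can. A call is refused whole if a number of a shift passes 1 or a number of a turn 1, either way. A call with a gripper value outside its range is refused whole. The fingers move at their own pace and stop on an object; FORCE is the grip in N (left out, the last holds). Time passes only in rows, so rows that do not move let the fingers close. It gives the time, the measured TCP pose, the force, the opening and the grip force at its end, in the units of the state.
- status.get_state(): the state, without advancing time (a new reading comes with each control period).
- optics.read_camera(name): name is "side" or "top"; returns a dict with "frame" (384x512x3 uint8, red, green, blue), "depth" (384x512 float32, m along the optical axis (not along the pixel's ray), 0 where there is no reading), "vfov" (degrees; the focal length in pixels is half the picture's height over the tangent of half this angle, whatever the lens; pixels are square), "cx", "cy" (the principal point, pixels), "origin" and "attitude" of the camera in the world. Camera axes: x right, y down, z forward; pixel columns grow to the right and rows downward; lengths in m; the calibration is good to about 2 mm. A picture is of the moment at which its call begins.
- hand_in(): hands the job in; it is judged then, once.
The state is a dict: "clock": time; "joint_pos": joint angles; "qvel": joint speeds; "tau": joint torques, N m; "tcp_pos": TCP position; "orientation": TCP orientation; "wrist_force": force on the tool from outside, world axes, zero at the start; "ft_torque": the same for the moment, N m; "finger_gap": finger opening in m; "grip_force": force on a finger pad.
Only numpy, scipy, OpenCV 4.12 (cv2) and the standard library are available. Lean on these libraries where they do the work, as an engineer would, in place of code of your own. Each camera call takes 0.05 s, during which the arm holds its last target. There are 200 camera calls.

## Task

At the seal carver's bench, open the engraving vise: slide its movable jaw outward until it comes up against its stop, and leave it there. Then take the tall oblong stone blank (the tallest one) out of the tray, carry it upright over the rack of finished seals and bring it to rest hovering about 1 cm above the vise jaws, centred over the open gap with its broad faces parallel to the jaws, ready to be lowered straight in and touching nothing but the gripper. Finish while still holding it there, do not lower it in or let go, and do not shift or knock over the other stones, the seals or the jar.

Things in the scene. Friction and masses are not known exactly. Their poses are not given: they have to be found in the camera images.
- blank: the tall oblong stone blank to be held: plain upright block, 28 (its x, across its broad faces) x 44 (its y) x 80 high, flat top, 0.2 to 0.34 kg; origin centre of its underside, z up. It stands in one of the four compartments of the tray, with about 30 free on every side (sizes in mm)
- tray: fixed wooden tray, 200 x 200, floor 6 thick, outer walls and the two crossing dividers 30 high and 6 thick, four equal compartments each with one stone blank; origin centre of its underside. Tray and vise stand left and right of the rack, either way round (sizes in mm)
- vise: fixed brass engraving vise: round base 150 diameter and 30 high, on it a steel bed 140 (x) x 50 (y) with its top at z 46, and two jaws 28 (x) x 64 (y) whose tops are at z 80. The fixed jaw is on the -x side, its inner face at x = -23; the movable jaw is on the +x side. Origin centre of the underside, x along the slide, the jaw faces are parallel to y (sizes in mm)
- vise_jaw (a joint): opening between the jaws in m: 0 shut, 0.046 fully open against the stop; starts partly open. The movable jaw slides along the vise's +x to open, needs about 3 N and stays where it is left
- tab_top (a point): centre of the top of the thumb tab on the movable jaw, moves with it: an upright steel plate 12 thick (vise x) x 36 wide (vise y) that stands up 30 above the jaw tops on the outer half of the movable jaw (its centre is 34 outward of the jaw's inner face); top 110 above the table (sizes in mm)
- gap (a point): centre of the gap when the vise is fully open, at the height of the jaw tops (80 above the table), fixed to the vise; axes as the vise (sizes in mm)
- rack: fixed wooden rack between tray and vise: board 240 (x) x 66 (y), top 50 above the table, three finished seals stand on it, so it is 104 high with them; origin centre of its underside (sizes in mm)
- square_blank: stone blank, square prism 30 x 30 x 55 high, stands in another compartment of the tray; origin centre of underside (sizes in mm)
- round_blank: stone blank, upright cylinder 34 diameter x 58 high, in another compartment of the tray; origin centre of underside (sizes in mm)
- domed_blank: stone blank 26 x 40, 47 high with an arched top, in another compartment of the tray; origin centre of underside (sizes in mm)
- seal_a: finished seal with a knob, 26 square x 54 high, stands on the rack board; origin centre of underside (sizes in mm)
- seal_b: finished seal with a knob, 30 square x 54 high, stands on the rack board; origin centre of underside (sizes in mm)
- seal_c: finished seal with a knob, 26 square x 54 high, stands on the rack board; origin centre of underside (sizes in mm)
- paste_jar: small round closed jar, 64 diameter x 42 high, on the table beyond the rack; origin centre of underside (sizes in mm)

How it is judged:
By the outcome, as a careful person would: the job done as asked, in the order asked, and still so for the second after the job is handed in, while the arm keeps its last pose, push and grip.
It also fails if it takes over 54 s, if anything falls off the work surface, if the arm or the gripper's body presses on something with over 40 N, if the wrist force passes 120 N, or if a joint passes its speed limit or range.

## Working session

There is one attempt and no reset: what is moved stays moved. The work goes in short steps, Python scripts to look and compute and a shell command to move; the robot and the scene stay as the last step left them, time stands still between calls to the robot, and variables do not carry over. Pictures are saved under pics/ and viewed, at most 10 in all, crops included, and the job is handed in when it is done.

```bash
ls; mkdir -p pics; cat > h.py <<'E'
import numpy as np, cv2
from scipy.spatial.transform import Rotation as R
from workcell import status, optics, env
def Rq(q): return R.from_quat(np.roll(q,-1))
def cloud(name):
    c=optics.read_camera(name); d=c["depth"]; h,w=d.shape
    f=h/2/np.tan(np.radians(c["vfov"])/2)
    v,u=np.mgrid[:h,:w]
    p=np.stack([(u-c["cx"])/f*d,(v-c["cy"])/f*d,d],-1)
    a=np.array(c["attitude"])
    r=Rq(a) if a.size==4 else R.from_matrix(a)
    P=r.apply(p.reshape(-1,3)).reshape(h,w,3)+c["origin"]
    P[d==0]=np.nan
    return c["frame"],P,c
E
python3 - <<'E'
from h import *
for n in("top","side"):
    f,P,c=cloud(n); cv2.imwrite(f"pics/{n}0.png",f[:,:,::-1]); np.save(f"{n}0.npy",P)
    print({k:c[k] for k in c if k not in("frame","depth")})
print(status.get_state(),env.tip_reach)
E
```

```text
pics
{'vfov': 44.43407086950345, 'cx': 246.52435622147974, 'cy': 194.2026188681157, 'origin': array([ 0.39379384, -0.015995  ,  1.10853752]), 'attitude': array([-0.07801293,  0.73615218, -0.66809075,  0.07515788])}
{'vfov': 44.48984608871452, 'cx': 266.33159237365385, 'cy': 190.73346116458117, 'origin': array([ 0.35684272, -0.72390226,  0.83575287]), 'attitude': array([-0.38577169,  0.90528816, -0.16099682,  0.07558822])}
{'clock': 0.1, 'joint_pos': array([1.12841694e+00, 3.13923524e-01, 4.51223858e-02, 1.30359293e+00,
       5.29867868e-06, 1.43121905e+00]), 'qvel': array([-0.00057749, -0.00164712,  0.00351816,  0.00045815,  0.00065654,
       -0.00248432]), 'tau': array([ 3.49883361e-03, -4.81724167e+01,  2.99243653e+01,  1.27109824e-02,
       -7.71286949e-06,  5.03244252e-06]), 'tcp_pos': array([0.17131893, 0.54854743, 0.30311114]), 'orientation': array([-2.31726086e-04,  1.50823259e-01,  9.88560421e-01, -7.64530520e-04]), 'wrist_force': array([ 0.14202696, -0.49224186, -0.65995944]), 'ft_torque': array([-0.01713615,  0.05518512, -0.02635109]), 'grip_force': 0.0, 'finger_gap': 0.0850791573361108} 0.0726
```

View pics/top0.png

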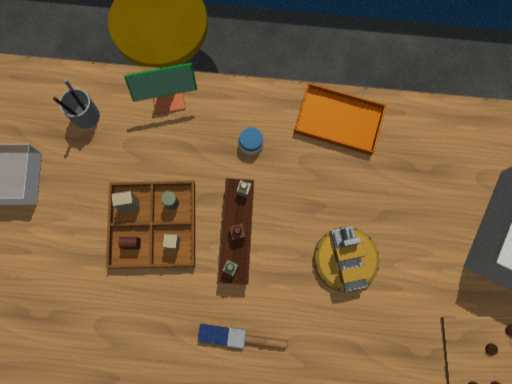

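View pics/side0.png

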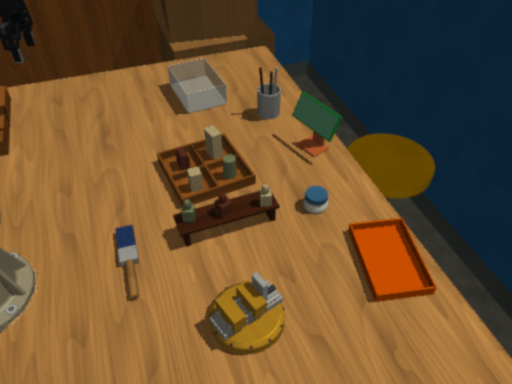

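The top view shows the tray at left (150,225) with the tall blank at about (122,199), the rack at (237,232) and the vise at right (346,260), its tab towards the top at about (345,237). The side view agrees: blank at (213,142), vise at (247,315). Next I measure with the depth data.

```bash
python3 - <<'E'
from h import *
T=np.load("top0.npy");S=np.load("side0.npy")
def rect(m,n):
    p=m[:,:2].astype(np.float32)*1000; r=cv2.minAreaRect(p); print(n,len(p),"c",np.round(r[0],1),"sz",np.round(r[1],1),"ang",round(r[2],1),"z",np.round(np.percentile(m[:,2],[2,50,98])*1000,1))
def box(P,u0,u1,v0,v1,z0,z1):
    q=P[v0:v1,u0:u1].reshape(-1,3); return q[(q[:,2]>z0)&(q[:,2]<z1)]
print("table z",np.nanmedian(T[300:330,60:160,2]))
rect(box(T,105,200,175,275,.02,.045),"tray")
rect(box(T,105,148,185,220,.075,.1),"blank")
for n,b in dict(rb=(155,190,185,215),sq=(155,190,228,258),dm=(112,146,232,255)).items(): rect(box(T,*b,.042,.07),n)
rect(box(T,215,260,175,290,.044,.058),"rackboard"); rect(box(T,215,260,175,290,.06,.12),"seals")
rect(box(T,310,385,220,300,.02,.035),"base")
q=box(T,310,385,220,300,.06,.13)
rect(box(T,310,385,220,300,.1,.13),"tab")
rect(box(T,310,385,220,300,.072,.088),"jawtops")
# image heights
f=cv2.resize(cv2.imread("pics/top0.png")[215:305,300:390],None,fx=6,fy=6,interpolation=cv2.INTER_CUBIC)
z=np.nan_to_num(T[215:305,300:390,2]); z=cv2.applyColorMap(np.uint8(np.clip(z/.12,0,1)*255),cv2.COLORMAP_JET)
z=cv2.resize(z,None,fx=3,fy=3,interpolation=cv2.INTER_NEAREST); z=cv2.copyMakeBorder(z,0,270,0,0,cv2.BORDER_CONSTANT)
cv2.imwrite("pics/vise.png",np.hstack([f[:540,:530],z]))
# side jaws
s=S[270:360,195:300].reshape(-1,3)
for lo,hi in((.072,.088),(.1,.118),(.085,.118),(.04,.05),(.025,.035)): rect(s[(s[:,2]>lo)&(s[:,2]<hi)],f"side{lo}")
s=S[120:165,195:230].reshape(-1,3); rect(s[(s[:,2]>.075)&(s[:,2]<.1)],"side blank")
E
```

```text
table z -0.0007170108041736345
tray 1756 c [541.7 215.4] sz [201.1 201.4] ang 6.9 z [20.6 28.  41. ]
blank 267 c [582.5 274.5] sz [28.5 43.9] ang 14.1 z [77.5 84.7 89. ]
rb 193 c [596.6 176. ] sz [32.7 32.5] ang 70.5 z [43.4 63.  67.6]
sq 202 c [501.2 160.4] sz [30.5 29.8] ang 89.2 z [47.3 59.8 63.4]
dm 197 c [491.3 256.9] sz [23.4 41.3] ang 5.9 z [43.6 49.8 55. ]
rackboard 2510 c [542.  15.] sz [239.7  66. ] ang 2.2 z [45.5 49.3 53.4]
seals 517 c [543.3  11.4] sz [ 38.  208.9] ang 86.9 z [ 64.   84.4 105.4]
base 1573 c [ 503. -243.] sz [147.5 146.1] ang 85.3 z [21.3 28.7 33.4]
tab 103 c [ 532.7 -234.2] sz [11.7 36. ] ang 17.1 z [103.4 109.7 113.5]
jawtops 790 c [ 495.9 -245.8] sz [85.6 65. ] ang 16.7 z [75.2 79.8 83.5]
side0.072 1059 c [ 498.9 -246.7] sz [87.7 65.8] ang 17.4 z [73.2 80.5 84.7]
side0.1 149 c [ 534.9 -236.2] sz [12.7 36. ] ang 17.1 z [100.7 110.1 113.4]
side0.085 230 c [ 534.9 -236.3] sz [13.  36.2] ang 17.3 z [ 85.5 107.3 112.9]
side0.04 510 c [ 507.1 -247.9] sz [142.9  62.3] ang 12.8 z [40.6 46.4 49.5]
side0.025 1529 c [ 500.7 -248.2] sz [134.6 143.9] ang 31.5 z [25.4 30.1 33.8]
side blank 152 c [584.6 273.5] sz [29.3 47.4] ang 15.2 z [76.6 85.5 89.4]
```

View pics/vise.png

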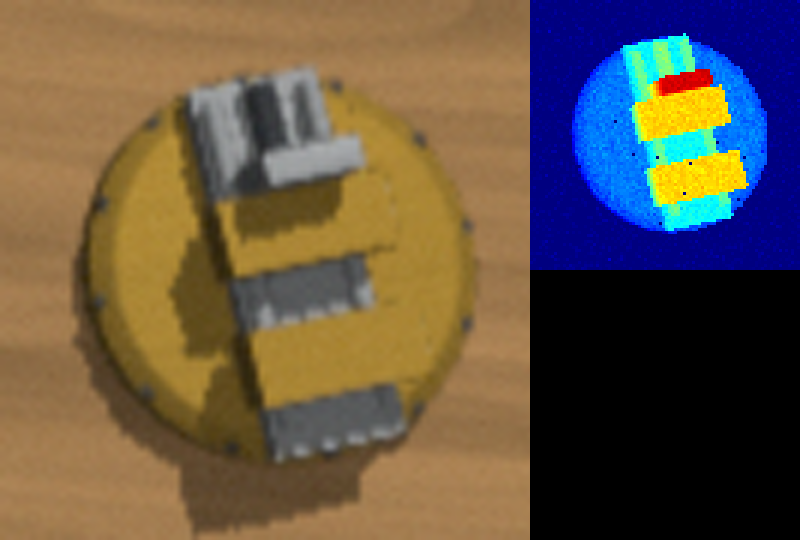

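The zoomed picture shows the tab at (315,160), the movable jaw below it, the gap at about (305,290) and the fixed jaw at (330,350), so vise +x points to world +x, turned about 17°. I will take profiles in the vise axes to settle the opening and the origin.

```bash
python3 - <<'E'
from h import *
T=np.load("top0.npy");S=np.load("side0.npy")
o=np.array([.503,-.245])
for n,P in(("top",T),("side",S)):
  q=P.reshape(-1,3); q=q[~np.isnan(q[:,0])]; q=q[np.hypot(*(q[:,:2]-o).T)<.09]
  for a in (17,):
    a=np.radians(a); e=np.array([np.cos(a),np.sin(a)]); g=np.array([-e[1],e[0]])
    x=(q[:,:2]-o)@e*1e3; y=(q[:,:2]-o)@g*1e3; z=q[:,2]*1e3
    m=(abs(y)<22)
    print(n,[(int(b),int(np.median(z[m&(abs(x-b)<1.5)])) if (m&(abs(x-b)<1.5)).sum()>3 else None) for b in range(-78,80,3)])
    for nm,lo,hi in(("jaw",74,86),("tab",102,118)):
        k=(z>lo)&(z<hi); print(nm,"x",np.percentile(x[k],[1,50,99]).round(1),"y",np.percentile(y[k],[1,50,99]).round(1))
    # edges of jaw tops along x histogram
    k=(z>74)&(z<86)&(abs(y)<30); print(np.histogram(x[k],np.arange(-60,50,4)))
    k=(z>22)&(z<35); c=np.array([x[k],y[k]]).T.astype(np.float32); (cx,cy),r=cv2.minEnclosingCircle(c); print("base",cx,cy,r)
E
```

```text
top [(-78, 0), (-75, -1), (-72, 22), (-69, 43), (-66, 45), (-63, 45), (-60, 46), (-57, 46), (-54, 46), (-51, 47), (-48, 79), (-45, 79), (-42, 79), (-39, 79), (-36, 79), (-33, 79), (-30, 79), (-27, 78), (-24, 79), (-21, 51), (-18, 46), (-15, 45), (-12, 46), (-9, 47), (-6, 46), (-3, 56), (0, 81), (3, 80), (6, 79), (9, 80), (12, 80), (15, 79), (18, 80), (21, 80), (24, 79), (27, 106), (30, 109), (33, 109), (36, 109), (39, 57), (42, 56), (45, 57), (48, 55), (51, 55), (54, 54), (57, 54), (60, 55), (63, 52), (66, 46), (69, 46), (72, 46), (75, 21), (78, 0)]
jaw x [-49.1  -2.2  25.9] y [-30.1   2.4  33.1]
tab x [25.7 31.3 37.4] y [-15.7   2.2  19.2]
(array([ 0,  0, 23, 52, 53, 53, 50, 51, 51, 26,  0,  0,  0,  0, 30, 52, 49,
       51, 50, 50, 51, 25,  2,  4,  0,  0,  0]), array([-60, -56, -52, -48, -44, -40, -36, -32, -28, -24, -20, -16, -12,
        -8,  -4,   0,   4,   8,  12,  16,  20,  24,  28,  32,  36,  40,
        44,  48]))
base 1.4317353963851929 1.2189362049102783 75.004150390625
side [(-78, 0), (-75, 0), (-72, 2), (-69, 20), (-66, 38), (-63, 46), (-60, 46), (-57, 46), (-54, 47), (-
[... 201 characters left out ...]
), (6, 80), (9, 80), (12, 81), (15, 80), (18, 80), (21, 81), (24, 80), (27, 92), (30, 108), (33, 109), (36, 109), (39, 99), (42, 58), (45, 56), (48, 49), (51, 56), (54, 54), (57, 56), (60, 56), (63, 58), (66, 56), (69, 48), (72, 46), (75, None), (78, None)]
jaw x [-48.   -0.7  33.5] y [-32.5  -3.5  30.9]
tab x [26.8 32.2 39.1] y [-18.6  -2.8  16.8]
(array([ 0,  0, 12, 76, 64, 65, 62, 58, 61, 53,  1,  0,  0,  0, 22, 74, 59,
       60, 55, 52, 57, 60,  7,  7,  7,  0,  0]), array([-60, -56, -52, -48, -44, -40, -36, -32, -28, -24, -20, -16, -12,
        -8,  -4,   0,   4,   8,  12,  16,  20,  24,  28,  32,  36,  40,
        44,  48]))
base 1.7776226997375488 -1.0404422283172607 74.92744445800781
```

Opening is now about 20 mm, vise origin (0.5046, -0.2443) at 17.1°, so the jaw needs about 26 mm more. I'll turn the tool so its y lies along vise x, shut the fingers and travel high to the gap.

```bash
python3 -m handwheel '{"deltas":[[-1,0,0,0,0.93],[-1,0,0,0,0.93],[-1,0,0,0,0.93],[-1,0,0,0,0.93],[-1,0,0,0,0.92],[-1,0,0,0,0.92],[-1,-1,0,0,0],[-1,-1,0.2,0,0],[-1,-1,0.2,0,0],[-1,-1,0.2,0,0],[-1,-1,0.2,0,0],[-1,-1,0.2,0,0],[-1,-1,0.2,0,0],[-1,-1,0.2,0,0],[-1,-1,0.2,0,0],[-1,-1,0.2,0,0],[-1,-1,0.2,0,0],[-1,-1,0,0,0],[-1,-1,0,0,0],[-1,-1,0,0,0]]}' 30
cat >> h.py <<'E'
def go(x,y,z,yaw):
    s=status.get_state(); r=Rq(s["orientation"]); p=np.array(s["tcp_pos"]); M=r.as_matrix()
    d=r.inv().apply(np.array([x,y,z])-p)/.04
    cur=np.degrees(np.arctan2(M[1,1],M[0,1]))
    print("t",round(s["clock"],2),"p",p.round(4),"yaw",cur.round(2),"tilt",np.degrees(np.arccos(-M[2,2])).round(2),"units",d.round(3),"roll",((cur-yaw)/10).round(3),"F",np.round(s["wrist_force"],1),"gap",round(s["finger_gap"],4),"gf",round(s["grip_force"],1))
E
python3 -c "
from h import *
go(.5046,-.2443,.24,17.1)"
```

```text
clock: 2.6
tcp_pos: [0.4122, 0.0356, 0.3036]
orientation: [-0.0, 0.594, 0.804, -0.0]
wrist_force: [0.9, -0.3, -0.2]
finger_gap: 0.0003
grip_force: 0.0
t 2.6 p [0.4122 0.0356 0.3036] yaw 17.05 tilt 0.03 units [-7.369  0.158  1.588] roll -0.005 F [ 0.9 -0.3 -0.2] gap 0.0003 gf 0.0
```

```bash
python3 -m handwheel '{"deltas":[[-1,-1,0,0,0],[-1,-1,0,0,0],[-1,-1,0,0,0],[-1,-1,0,0.5,0],[-1,-1,0,0.5,0],[-1,-1,0,0.5,0],[-1,-0.5,0.1,0,0],[-1,0,0,0,0],[-1,0,0,0,0]]}'
python3 - <<'E'
from h import *
go(.5046,-.2443,.165,17.1)
f,P,c=cloud("side"); cv2.imwrite("pics/s1.png",cv2.resize(f[190:360,160:330,::-1],None,fx=3,fy=3))
E
```

```text
clock: 3.72
tcp_pos: [0.4918, -0.2099, 0.2437]
orientation: [-0.001, 0.594, 0.804, 0.0]
wrist_force: [-0.5, 1.3, 0.4]
finger_gap: -0.0001
grip_force: 0.0
t 3.73 p [ 0.4918 -0.2099  0.2437] yaw 17.06 tilt 0.07 units [-0.92   0.056  1.965] roll -0.004 F [-0.5  1.3  0.4] gap -0.0001 gf 0.0
```

View pics/s1.png

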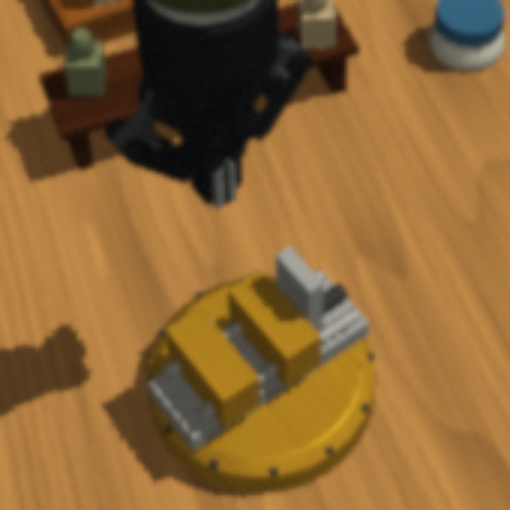

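The closed gripper at (220,180) hangs behind and above the vise, and the tab at (300,280) is clear. I'll go over the gap, lower to tip height about 94 mm and start pushing.

```bash
python3 -m handwheel '{"deltas":[[-1,-0.46,0.03,0,0],[-1,-0.46,0.03,0,0],[-1,0,0,0,0],[-1,0,0,0.5,0],[-1,0,0,0.5,0],[-1,0,0,0.5,0],[-1,0,0,0.4,0],[-1,0,0,0,0],[-1,0,0,0,0]]}'
python3 -c "
from h import *
go(.5046,-.2443,.165,17.1)"
python3 -m handwheel '{"deltas":[[-1,0,0.1,0,0],[-1,0,0.1,0,0],[-1,0,0.1,0,0],[-1,0,0,0,0],[-1,0,0,0,0]]}'
python3 -m handwheel '{"deltas":[[-1,0,0.1,0,0],[-1,0,0.1,0,0],[-1,0,0.1,0,0],[-1,0,0,0,0],[-1,0,0,0,0]]}'
python3 -c "
from h import *
go(.5046,-.2443,.165,17.1)"
```

```text
clock: 4.9
tcp_pos: [0.5056, -0.2451, 0.1684]
orientation: [0.0, 0.594, 0.804, 0.0]
wrist_force: [0.1, 0.1, -0.1]
finger_gap: 0.0003
grip_force: 0.0
t 4.9 p [ 0.5056 -0.2451  0.1684] yaw 17.05 tilt 0.04 units [ 0.027 -0.018  0.086] roll -0.005 F [ 0.1  0.1 -0.1] gap 0.0003 gf 0.0
clock: 5.52
tcp_pos: [0.5169, -0.2413, 0.1678]
orientation: [-0.0, 0.594, 0.804, 0.0]
wrist_force: [0.5, -0.2, -0.5]
finger_gap: -0.0
grip_force: 0.0
clock: 6.15
tcp_pos: [0.5286, -0.2377, 0.1678]
orientation: [0.0, 0.594, 0.804, 0.0]
wrist_force: [0.7, 0.9, 0.4]
finger_gap: -0.0002
grip_force: 0.3
t 6.15 p [ 0.5286 -0.2377  0.1678] yaw 17.07 tilt 0.05 units [ 0.018 -0.622  0.069] roll -0.003 F [0.7 0.9 0.4] gap -0.0002 gf 0.3
```

```bash
python3 -m handwheel '{"deltas":[[-1,0,0.1,0,0],[-1,0,0.1,0,0]]}'
python3 -m handwheel '{"deltas":[[-1,0,0.1,0,0],[-1,0,0.05,0,0]]}'
python3 -m handwheel '{"deltas":[[-1,0,0,0,0]]}'
python3 - <<'E'
from h import *
go(.5046,-.2443,.165,17.1)
f,P,c=cloud("side"); cv2.imwrite("pics/s2.png",cv2.resize(f[190:360,160:330,::-1],None,fx=3,fy=3))
E
```

```text
clock: 6.4
tcp_pos: [0.5358, -0.2354, 0.1677]
orientation: [-0.0, 0.595, 0.804, -0.0]
wrist_force: [-3.3, -1.1, 0.3]
finger_gap: -0.0002
grip_force: 1.6
clock: 6.65
tcp_pos: [0.5418, -0.2336, 0.1678]
orientation: [-0.0, 0.594, 0.804, -0.0]
wrist_force: [-5.9, -1.6, 1.2]
finger_gap: 0.0003
grip_force: 3.5
clock: 6.78
tcp_pos: [0.5417, -0.2337, 0.1678]
orientation: [-0.0, 0.594, 0.804, -0.0]
wrist_force: [-4.1, 0.0, -0.1]
finger_gap: -0.0001
grip_force: 1.7
t 6.78 p [ 0.5417 -0.2337  0.1678] yaw 17.06 tilt 0.02 units [ 0.018 -0.964  0.07 ] roll -0.004 F [-4.1  0.  -0.1] gap -0.0001 gf 1.7
```

View pics/s2.png

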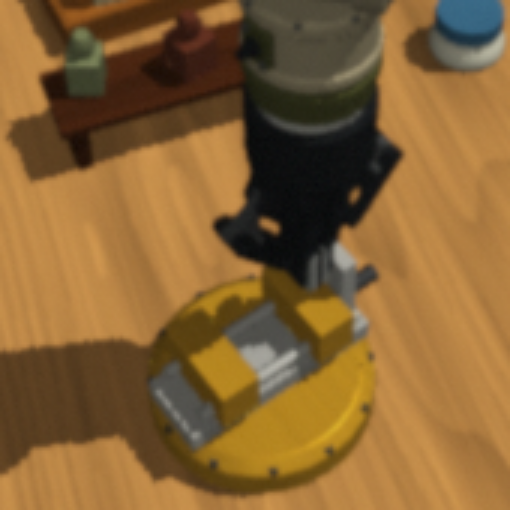

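The fingers at (320,265) bear on the tab and the jaw has opened visibly (gap around (265,340)). I'll continue until the force rises at the stop.

```bash
for i in 1; do :; done
python3 -m handwheel '{"deltas":[[-1,0,0.08,0,0],[-1,0,0,0,0]]}' | grep -E "tcp|wrist"
python3 -m handwheel '{"deltas":[[-1,0,0.08,0,0],[-1,0,0,0,0]]}'| grep -E "tcp|wrist"
python3 -m handwheel '{"deltas":[[-1,0,0.08,0,0],[-1,0,0,0,0]]}'| grep -E "tcp|wrist"
python3 - <<'E'
from h import *
go(.5046,-.2443,.165,17.1)
E
```

```text
tcp_pos: [0.5423, -0.2334, 0.1677]
wrist_force: [-11.7, -3.1, 4.4]
tcp_pos: [0.5429, -0.2332, 0.1677]
wrist_force: [-20.8, -7.4, 10.0]
tcp_pos: [0.5435, -0.2329, 0.1677]
wrist_force: [-28.9, -9.9, 13.8]
t 7.58 p [ 0.5435 -0.2329  0.1677] yaw 16.8 tilt 0.99 units [ 0.009 -1.012  0.084] roll -0.03 F [-28.9  -9.9  13.8] gap -0.0001 gf 15.6
```

The force rose to 30 N with almost no further motion, so the jaw is at its stop. Back off, lift, open to about 60 mm and travel above the blank.

```bash
python3 -m handwheel '{"deltas":[[-1,0,-0.4,0,0],[-1,0,-0.4,0,0],[-1,0,0,-0.9,0],[-1,0,0,-0.9,0],[-1,0,0,-0.9,0],[0.4,0.5,0.2,0,0],[0.4,1,0.45,0,0],[0.4,1,0.45,0,0],[0.4,1,0.45,0,0],[0.4,1,0.45,0,0],[0.4,1,0.45,0,0],[0.4,1,0.45,0,0],[0.4,1,0.45,0,0],[0.4,1,0.45,0,0],[0.4,1,0.45,0,0],[0.4,1,0.45,0,0],[0.4,0.8,0.3,0,0.28],[0.4,0,0,0,0],[0.4,0,0,0,0]]}'
python3 - <<'E'
from h import *
go(.5835,.274,.2,14.3)
f,P,c=cloud("top"); cv2.imwrite("pics/t3.png",f[:,:,::-1])
o=np.array([.5046,-.2443]);a=np.radians(17.1); e=np.array([np.cos(a),np.sin(a)]); g=np.array([-e[1],e[0]])
for n in("top","side"):
  f,P,c=cloud(n); q=P.reshape(-1,3); q=q[~np.isnan(q[:,0])]; q=q[np.hypot(*(q[:,:2]-o).T)<.1]
  x=(q[:,:2]-o)@e*1e3; y=(q[:,:2]-o)@g*1e3; z=q[:,2]*1e3
  k=(z>74)&(z<86)&(abs(y)<30); L=k&(x<0); H=k&(x>0); t=(z>102)&(z<118)
  print(n,"fixed",np.percentile(x[L],[1,99]).round(1),"mov",np.percentile(x[H],[1,90]).round(1),"tab",np.percentile(x[t],[1,50,99]).round(1),"y",np.percentile(y[(z>74)&(z<86)],[1,99]).round(1))
E
```

```text
clock: 9.95
tcp_pos: [0.5782, 0.2506, 0.275]
orientation: [-0.0, 0.613, 0.79, -0.0]
wrist_force: [-0.2, 0.2, -0.6]
finger_gap: 0.0596
grip_force: 0.0
t 9.95 p [0.5782 0.2506 0.275 ] yaw 14.32 tilt 0.07 units [0.534 0.274 1.875] roll 0.002 F [-0.2  0.2 -0.6] gap 0.0596 gf 0.0
top fixed [-51.2 -24. ] mov [22.4 48.2] tab [50.1 55.9 61.8] y [-30.2  32.7]
side fixed [-50. -22.] mov [23.9 51.7] tab [51.5 56.4 64. ] y [-32.7  30.5]
```

View pics/t3.png

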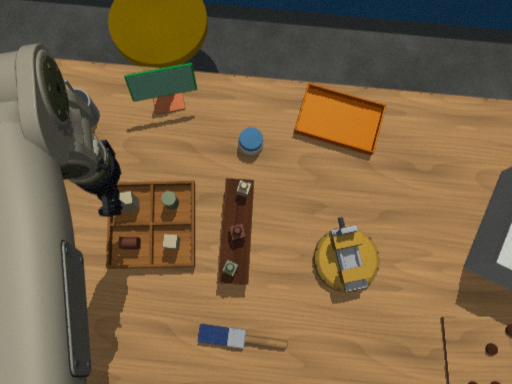

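The vise at (346,260) is now wide open (jaws at about ±23 mm, opening 46 mm), and the gripper waits near the blank at (125,200). Now align and descend in two stages.

```bash
python3 -m handwheel '{"deltas":[[0.4,0.27,0.14,0,0],[0.4,0.26,0.13,0,0],[0.4,0,0,0,0],[0.4,0,0,0.5,0],[0.4,0,0,0.5,0],[0.4,0,0,0.5,0],[0.4,0,0,0.4,0],[0.4,0,0,0,0],[0.4,0,0,0,0]]}'
python3 - <<'E'
from h import *
go(.5835,.274,.114,14.3)
f,P,c=cloud("side"); cv2.imwrite("pics/s4.png",cv2.resize(f[60:220,130:290,::-1],None,fx=3.5,fy=3.5))
E
```

```text
clock: 11.22
tcp_pos: [0.5845, 0.2738, 0.2006]
orientation: [0.0, 0.614, 0.789, 0.0]
wrist_force: [-0.3, -1.1, -0.6]
finger_gap: 0.0599
grip_force: 0.0
t 11.22 p [0.5845 0.2738 0.2006] yaw 14.25 tilt 0.05 units [ 0.012 -0.025  2.165] roll -0.005 F [-0.3 -1.1 -0.6] gap 0.0599 gf 0.0
```

View pics/s4.png

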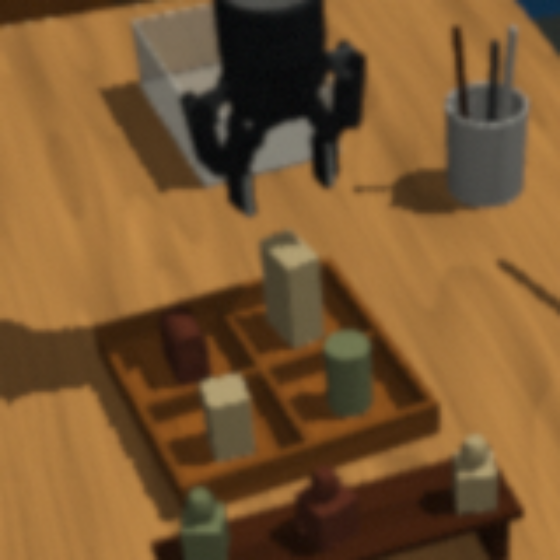

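The fingers at (245,190) and (325,165) straddle the blank at (290,290) across its thin direction, with clear room on both sides. Descend and grip.

```bash
python3 -m handwheel '{"deltas":[[0.4,0,-0.02,0.4,0],[0.4,0,0,0.4,0],[0.4,0,0,0.4,0],[0.4,0,0,0.4,0],[0.4,0,0,0.4,0],[0.4,0,0,0.16,0],[0.4,0,0,0,0],[0.4,0,0,0,0]]}'
python3 -m handwheel '{"deltas":[[-1,0,0,0,0],[-1,0,0,0,0],[-1,0,0,0,0],[-1,0,0,0,0],[-1,0,0,0,0],[-1,0,0,0,0],[-1,0,0,0,0],[-1,0,0,0,0]]}' 45
python3 -c "
from h import *
go(.5835,.274,.114,14.3)"
```

```text
clock: 12.28
tcp_pos: [0.5838, 0.2736, 0.1141]
orientation: [0.0, 0.614, 0.789, 0.001]
wrist_force: [-0.2, 0.5, 0.3]
finger_gap: 0.0604
grip_force: 0.0
clock: 13.28
tcp_pos: [0.5838, 0.2736, 0.1142]
orientation: [0.0, 0.614, 0.789, 0.001]
wrist_force: [1.2, -0.4, 5.1]
finger_gap: 0.0278
grip_force: 46.9
t 13.28 p [0.5838 0.2736 0.1142] yaw 14.25 tilt 0.07 units [ 0.012 -0.004  0.005] roll -0.005 F [ 1.2 -0.4  5.1] gap 0.0278 gf 46.9
```

```bash
python3 -m handwheel '{"deltas":[[-1,0,0,-0.15,0],[-1,0,0,-0.3,0],[-1,0,0,-0.4,0],[-1,0,0,-0.4,0],[-1,0,0,-0.5,0],[-1,0,0,-0.5,0],[-1,0,0,-0.5,0],[-1,0,0,-0.5,0],[-1,0,0,-0.3,0],[-1,0,0,-0.15,0],[-1,0,0,0,0],[-1,0,0,0,0]]}'
python3 - <<'E'
from h import *
go(.5046,-.2443,.262,17.1)
f,P,c=cloud("side"); cv2.imwrite("pics/s5.png",cv2.resize(f[40:200,130:290,::-1],None,fx=3.5,fy=3.5))
E
```

```text
clock: 14.78
tcp_pos: [0.583, 0.2733, 0.2606]
orientation: [-0.0, 0.614, 0.789, -0.001]
wrist_force: [1.1, -0.7, -3.2]
finger_gap: 0.0271
grip_force: 45.8
t 14.78 p [0.583  0.2733 0.2606] yaw 14.25 tilt 0.09 units [-12.06   -5.085  -0.027] roll -0.285 F [ 1.1 -0.7 -3.2] gap 0.0271 gf 45.8
```

View pics/s5.png

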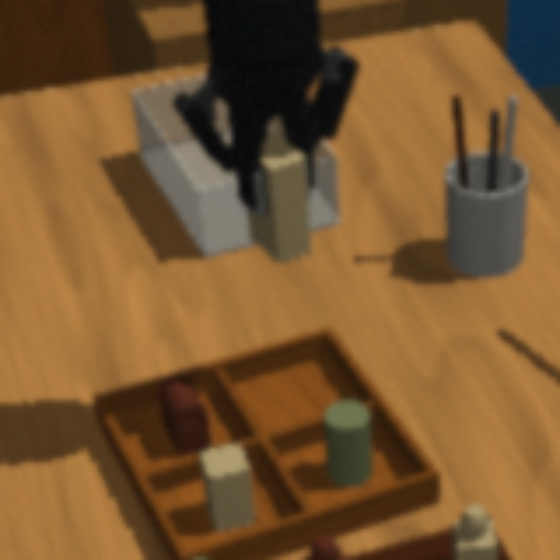

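The blank is held upright at (285,200), clear of the tray, and the neighbours haven't moved. Carry it over the rack with its underside at about 150 mm.

```bash
python3 -m handwheel '{"deltas":[[-1,0,0,0,-0.14],[-1,0,0,0,-0.14],[-1,-0.3,-0.14,0,0],[-1,-0.6,-0.29,0,0],[-1,-0.9,-0.43,0,0],[-1,-0.9,-0.43,0,0],[-1,-0.9,-0.43,0,0],[-1,-0.9,-0.43,0,0],[-1,-0.9,-0.43,0,0],[-1,-0.9,-0.43,0,0],[-1,-0.9,-0.43,0,0],[-1,-0.9,-0.43,0,0],[-1,-0.9,-0.43,0,0],[-1,-0.9,-0.43,0,0],[-1,-0.9,-0.43,0,0],[-1,-0.6,-0.29,0,0],[-1,-0.3,-0.14,0,0],[-1,0,0,0,0],[-1,0,0,0,0],[-1,0,0,0,0]]}'
python3 - <<'E'
from h import *
go(.5046,-.2443,.225,17.1)
M=np.array(Rq(status.get_state()["orientation"]).as_matrix())
o=np.array([.5046,-.2443]);a=np.radians(17.1); e=np.array([np.cos(a),np.sin(a)]); g=np.array([-e[1],e[0]])
f,P,c=cloud("side"); cv2.imwrite("pics/s6.png",cv2.resize(f[150:360,140:350,::-1],None,fx=2.8,fy=2.8)); np.save("s6.npy",P)
q=P.reshape(-1,3); q=q[~np.isnan(q[:,0])]; q=q[np.hypot(*(q[:,:2]-o).T)<.1]
x=(q[:,:2]-o)@e*1e3; y=(q[:,:2]-o)@g*1e3; z=q[:,2]*1e3
# blank face towards camera (vise -y): z 135..185
for lo in range(130,200,6):
  k=(z>=lo)&(z<lo+6)&(y<5)&(y>-60)&(abs(x)<40)
  if k.sum()>5: print(lo,k.sum(),"x",np.percentile(x[k],[2,50,98]).round(1),"y",np.percentile(y[k],[2,50,98]).round(1))
E
```

```text
clock: 17.32
tcp_pos: [0.507, -0.2385, 0.2615]
orientation: [-0.0, 0.594, 0.805, 0.0]
wrist_force: [0.1, 0.2, -3.1]
finger_gap: 0.0275
grip_force: 45.8
t 17.32 p [ 0.507  -0.2385  0.2615] yaw 17.14 tilt 0.02 units [-0.122 -0.1    0.913] roll 0.004 F [ 0.1  0.2 -3.1] gap 0.0275 gf 45.8
154 28 x [-10.   -3.4  15.8] y [-16.5 -15.5   2.9]
160 44 x [-9.8 -1.7 16.9] y [-17.1 -15.6   2.1]
166 43 x [-9.8 -3.  16.8] y [-16.9 -15.3   3.1]
172 38 x [-9.7 -2.2 17.5] y [-17.  -15.6   2. ]
178 41 x [-9.9 -2.8 17. ] y [-16.9 -15.7   1.1]
184 34 x [-9.8  0.9 16.7] y [-17.3 -15.6  -4.6]
190 46 x [-16.4  -2.2  17. ] y [-17.8 -15.6  -2. ]
196 53 x [-21.9  -5.3  28.9] y [-17.2 -14.8  -1.2]
```

View pics/s6.png

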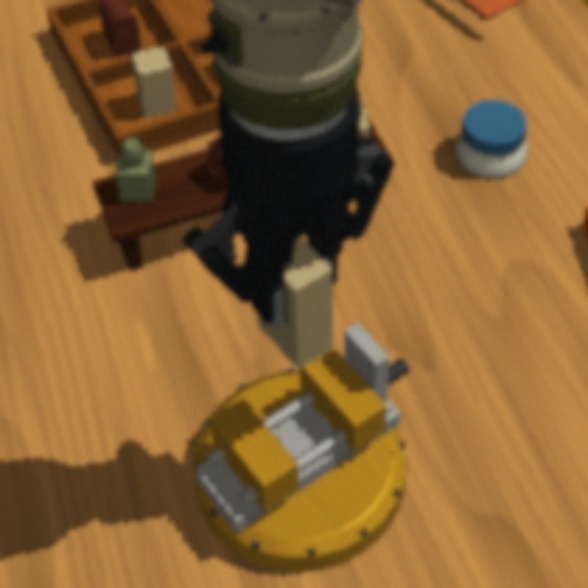

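The blank hangs upright at (308,310) over the vise, clear of the tab at (365,360); the gap centre is around (300,435) below it. Measured in this same camera, it sits about +3 mm in vise x and +7 mm in vise y from the gap centre. Correct that and lower to near the final height, then measure again.

```bash
python3 -m handwheel '{"deltas":[[-1,-0.09,-0.04,0,0],[-1,-0.09,-0.03,0,0],[-1,0,0,0.3,0],[-1,0,0,0.3,0],[-1,0,0,0.3,0],[-1,0,0,0.3,0],[-1,0,0,0.2,0],[-1,0,0,0,0],[-1,0,0,0,0],[-1,0,0,0,0]]}'
cat > m.py <<'E'
from h import *
go(.5046,-.2443,.198,17.1)
o=np.array([.5046,-.2443]);a=np.radians(17.1); e=np.array([np.cos(a),np.sin(a)]); g=np.array([-e[1],e[0]])
for n in("side","top"):
  f,P,c=cloud(n)
  if n=="side": cv2.imwrite("pics/s7.png",cv2.resize(f[190:360,160:330,::-1],None,fx=3.4,fy=3.4))
  q=P.reshape(-1,3); q=q[~np.isnan(q[:,0])]; q=q[np.hypot(*(q[:,:2]-o).T)<.1]
  x=(q[:,:2]-o)@e*1e3; y=(q[:,:2]-o)@g*1e3; z=q[:,2]*1e3
  j=(z>74)&(z<86)&(abs(y)<40)
  for nm,k in(("fix",j&(x<-15)),("mov",j&(x>15)&(x<48)),("tab",(z>102)&(z<113)&(x>45))):
    if k.sum()>5: print(n,nm,k.sum(),"x",np.percentile(x[k],[1,50,99]).round(1),"y",np.percentile(y[k],[1,50,99]).round(1))
  b=(abs(x)<20)&(y<-10)&(y>-40)&(z>88)
  if b.sum()>5:
    print(n,"blank low z",np.sort(z[b])[:8].round(1))
    for lo in range(90,170,8):
      k=(z>=lo)&(z<lo+8)&(abs(x)<22)&(y>-40)&(y<10)
      if k.sum()>5: print(lo,k.sum(),"x",np.percentile(x[k],[2,50,98]).round(1),"y",np.percentile(y[k],[2,25,98]).round(1))
    k=b&(z>95)&(z<115)&(abs(x)<10); print("face yaw dev deg",np.degrees(np.polyfit(x[k],y[k],1)[0]).round(1))
E
python3 m.py
```

```text
clock: 18.62
tcp_pos: [0.5066, -0.2475, 0.2061]
orientation: [0.001, 0.594, 0.804, 0.0]
wrist_force: [-0.5, -1.0, -3.1]
finger_gap: 0.0275
grip_force: 45.9
t 18.62 p [ 0.5066 -0.2475  0.2061] yaw 17.05 tilt 0.06 units [ 0.09  -0.024  0.202] roll -0.005 F [-0.5 -1.  -3.1] gap 0.0275 gf 45.9
side fix 501 x [-50.1 -36.9 -22.4] y [-32.8  -3.1  31.2]
side mov 235 x [23.9 38.1 47.9] y [-33.7 -16.2  14.3]
side tab 132 x [51.4 56.4 63.6] y [-18.9  -1.2  16.1]
side blank low z [ 98.5  99.1  99.4  99.5 100.5 100.6 100.7 100.7]
98 41 x [-12.7  -9.8  13.5] y [-25.  -24.4   8.6]
106 55 x [-13.  -11.3  13. ] y [-25.9 -24.7   6.7]
114 50 x [-12.8  -5.7  12.4] y [-25.6 -24.6  -1.3]
122 43 x [-13.   -5.9  12.9] y [-25.5 -24.8  -9.6]
130 46 x [-18.6  -4.1  13.6] y [-25.4 -25.  -12.5]
138 54 x [-20.7  -7.4  12.3] y [-25.3 -24.7 -10.7]
146 54 x [-19.7  -9.4  12.3] y [-25.7 -24.6 -11.4]
154 59 x [-20.5  -6.9  12.9] y [-25.6 -24.6 -11.5]
162 48 x [-21.3  -9.5  13.1] y [-25.6 -24.7 -11.2]
face yaw dev deg 0.1
top fix 220 x [-50.6 -34.7 -24. ] y [-13.8  15.4  33.2]
top mov 263 x [22.5 35.6 47.6] y [-19.6   9.   32.8]
top tab 84 x [50.2 56.4 62.1] y [-13.7   3.4  19. ]
top blank low z [596.1 597.2 597.4 597.7 598.  598.4 598.8 599.2]
138 6 x [-17.5  16.5  21. ] y [4.4 7.5 8.2]
154 8 x [-20.5 -14.8  18.1] y [7.4 7.6 8.5]Traceback (most recent call last):
  File "m.py", line 18, in <module>
    k=b&(z>95)&(z<115)&(abs(x)<10); print("face yaw dev deg",np.degrees(np.polyfit(x[k],y[k],1)[0]).round(1))
                                                                        ~~~~~~~~~~^^^^^^^^^^^^^
    raise TypeError("expected non-empty vector for x")
TypeError: expected non-empty vector for x
```

View pics/s7.png

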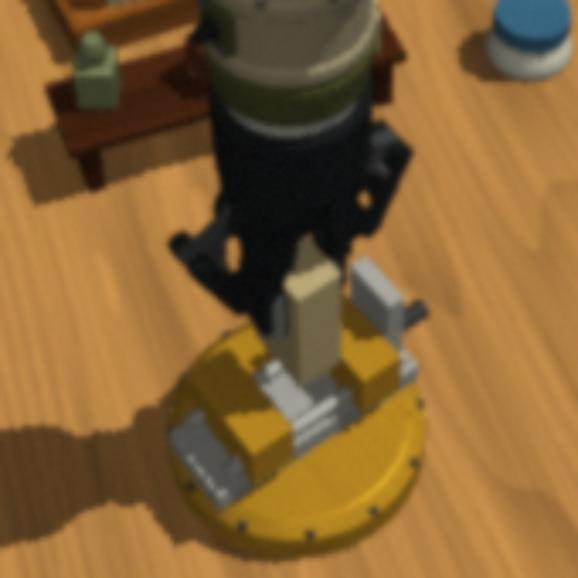

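The blank at (312,320) stands upright between and above the jaws, with face yaw error about 0.1° and its underside at about 98 mm. It is off by -0.7 mm in vise x and -1.8 mm in vise y. Trim, lower 8 mm and settle.

```bash
python3 -m handwheel '{"deltas":[[-1,0.05,0.015,0,0],[-1,0,0,0.1,0],[-1,0,0,0.1,0],[-1,0,0,0,0],[-1,0,0,0,0],[-1,0,0,0,0],[-1,0,0,0,0],[-1,0,0,0,0]]}'
python3 m.py 2>/dev/null | grep -E "^t |side|^90|^98|^106|face"
```

```text
clock: 19.73
tcp_pos: [0.5063, -0.2452, 0.1976]
orientation: [0.0, 0.594, 0.804, 0.0]
wrist_force: [-0.6, -0.1, -2.8]
finger_gap: 0.0276
grip_force: 45.9
t 19.73 p [ 0.5063 -0.2452  0.1976] yaw 17.05 tilt 0.01 units [ 0.034 -0.034 -0.011] roll -0.005 F [-0.6 -0.1 -2.8] gap 0.0276 gf 45.9
side fix 503 x [-49.9 -36.8 -22.1] y [-33.   -2.9  30.7]
side mov 239 x [23.9 37.7 47.9] y [-33.1 -16.5  15.6]
side tab 137 x [51.5 56.  64.2] y [-19.4  -2.9  16.3]
side blank low z [90.2 91.4 91.6 91.7 91.7 92.  92.9 92.9]
90 46 x [-12.6 -10.6  14.4] y [-23.  -22.1   7.9]
98 51 x [-12.4  -5.5  14.1] y [-23.1 -22.3   6.4]
106 49 x [-12.9  -5.9  14.9] y [-23.4 -22.6  -1.7]
face yaw dev deg -1.1
```

Blank is centred within about 1 mm, with its underside 10 mm above the jaws and the jaw still at its stop. Handing in.

```bash
python3 -c "
from workcell import hand_in
print(hand_in())"
```

```text
the job is handed in; nothing more can be done
None
```

I handed the job in at about 20 s: the vise is open against its stop, and the tall blank is held upright about 10 mm above the jaws, centred over the gap to about 1 mm with its broad faces parallel to the jaws.

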